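# Roll the gas sample cylinder up to the bench stop

## Task

Roll the steel gas sample cylinder along the bench until it rests square against the rubber face of the aluminium stop rail, with no part of it past the rail's ends. It is not to be gripped, lifted, dragged or pushed from low on its side: lay the tips of the shut fingers on top of it like a flat palm and stroke it forward gently, as many times as it takes, then take the hand away. Leave the bottles, the spanner, the pliers and the roll of tape beside its way and behind the rail where they are.

Things in the scene. Friction and masses are not known exactly. Their poses are not given: they have to be found in the camera images.
- cylinder_center (a point): Centre of the lying stainless-steel gas sample cylinder, 32.5 mm above the bench. Its y axis is the long axis; x and z turn as it rolls. 156 mm long over its brass-collared necks; bare steel barrel 60 mm across; two black rubber rings, 65 mm across, 12 mm wide, 38 mm either side of the centre: it rolls on these. Top of the barrel between the rings: 62.5 mm above the bench.
- stop: The stop rail: aluminium angle fixed to the bench, upright 42 mm high, 232 mm long, black rubber strip on its face, bolted foot behind. Origin at bench level, middle of the face; the rail runs along its y axis; its level x axis points from the face into the rail: the way the cylinder must roll. When it touches, the cylinder's centre is 32.5 mm in front of the face.
- reagent1: Brown reagent bottle with black cap, 53 mm across and 115 mm tall, standing loose behind the stop; origin at the centre of its underside. To be left alone.
- reagent2: White reagent bottle, 47 mm across and 90 mm tall, standing loose behind the stop; origin at the centre of its underside. To be left alone.
- spanner1: Open-end spanner, 33 x 187 x 6 mm, lying loose beside the cylinder's way, on the side of the stop's negative y; origin at the centre of its underside. To be left alone.
- pliers: Pliers with red handles, 53 x 161 x 14 mm, lying loose beside the cylinder's way, on the side of the stop's positive y; origin at the centre of their underside. To be left alone.
- tape1: Roll of tape, 68 mm across and 18 mm high, lying loose near one end of the stop; origin at the centre of its underside. To be left alone.
- cylinder: The same cylinder, same origin and axes; 0.5 to 0.85 kg. It starts 120 to 175 mm (centre) from the rail's face, parallel to it within 6 degrees, a small blank plate on top. Stroked without slip, a hand on its top moves 1.92 times as far as its centre; let go, it slows by about 0.6 m/s2 and stays put. Pressing nearer one end as you stroke sends that end ahead.
Mind the look-alikes: they are no part of the job. What is shaped like the cylinder but red is not meant.

How it is judged:
By the outcome, as a careful person would: the job done as asked, in the order asked, and still so for the second after the job is handed in, with the robot touching nothing.
It also fails if it takes over 51 s, if anything falls off the work surface, if the arm or the gripper's body presses on something with over 40 N, if the wrist force passes 120 N, or if a joint passes its speed limit or range.

## Robot

A 7-joint arm with a two-finger parallel gripper is mounted at the origin on the work surface; the furniture and walls round the work are solid. World frame = base frame: x ahead of the robot, y to its left, z up, the work surface at z = 0. Lengths are in m, angles in rad, forces in N, time in s.
With the tool pointing down it reaches from about 0.425 to 0.875 m from the base axis. Payload 4.7 kg.
Tool frame: the origin (TCP) lies midway between the tips of the shut fingers; the grasp point (between the pads) lies 19 mm behind it; z points along the fingers, y is the direction in which the jaws open and shut (so a half turn about z gives the same grasp; the last joint's range is limited). The gripper opens to 87 mm and grips with 3 to 60 N. Pads are 19 mm wide; open, the fingers measure 117 mm over their backs; the gripper's body (75 mm by 190 mm) begins 51 mm behind the grasp point.
Start: joints at [1.283, 0.321, -0.07, 1.45, 0.023, 1.371, -0.057], TCP at [0.193, -0.621, 0.223] pointing down, gripper open.
Joint ranges: [-2.86, 2.86], [-0.3, 2.09], [-1.38, 1.24], [0.06, 2.45], [-1.56, 4.7], [0.09, 2.05], [-2.69, 2.69]. Speed limits (rad/s): [2.57, 2.57, 3.14, 3.14, 3.14, 3.14, 3.14].

## Interface

Orientations are given as a rotation vector (axis times angle).
In Python, from bench import get_state, eyes, job gives the robot as it stands. The module is installed in compiled form; this text tells all that it offers.
- The arm moves only by the shell command python3 -m jog 'ROWS' [FORCE]. ROWS is JSON, a list that holds one entry, the list of rows, each a list of 5 numbers: the opening, from 0 (shut) to 1 (fully open), then the shift along the tool's x, y, z in units of 40 mm (1.0 is 40 mm), then the turn about the tool's z in units of 5 degrees (1.0 is 5 degrees). In form: [[[jaw, dx, dy, dz, turn], ...]]. A call has 1 to 10 rows; each row shifts and turns the commanded pose from where the row before left it, along the tool's axes as they then stand; what a row does not reach is not made up. A row lasts 1/8 s, in which the tool goes at most 62.5 mm and 10.7 degrees, less where a joint would pass 70% of its speed; a pose out of reach is approached as far as the arm can. A call is refused whole if a number of a shift passes 1 or a number of a turn 1, either way. A call with a gripper value outside its range is refused whole. The fingers move at their own pace and stop on an object; FORCE is the grip in N (left out, the last holds). Time passes only in rows, so rows that do not move let the fingers close. It gives the time, the measured TCP pose, the force and the opening at its end, in the units of the state.
- get_state(): the state, without advancing time (a new reading comes with each control period).
- eyes.get_image(name): name is "scene" or "top"; returns (picture, depth): 420x560x3 uint8, red, green, blue; 420x560 float32, m along the optical axis (not along the pixel's ray), 0 where there is no reading.
- eyes.camera_params(name): a dict with "camera_matrix" (3x3 intrinsics, pixels), "k1" (the pictures are not rectified: a ray, as slopes to the right and down, at radius r is drawn at 1 + k1 r^2 times it, then the intrinsics apply), "pose" (4x4, takes a point from camera to world coordinates). Camera axes: x right, y down, z forward; pixel columns grow to the right and rows downward; lengths in m; the calibration is good to about 2 mm. A picture is of the moment at which its call begins. camera_params takes no time and is no camera call.
- job.close_job(): hands the job in, once; it reports no verdict.
The state is a dict: "time": time; "joint_positions": joint angles; "qd": joint speeds; "joint_torque": joint torques, N m; "position": TCP position; "tool_rot": TCP orientation; "ft_force": force on the tool from outside, world axes, zero at the start; "torque": the same for the moment, N m; "grip_width": opening from 0.0 (shut) to 1.0 (fully open).
Only numpy, scipy, OpenCV 4.12 (cv2) and the standard library are available. Lean on these libraries where they do the work, as an engineer would, in place of code of your own. Each camera call takes 0.05 s, during which the arm holds its last target. There are 200 camera calls.

## Working session

There is one attempt and no reset: what is moved stays moved. The work goes in short steps, Python scripts to look and compute and a shell command to move; the robot and the scene stay as the last step left them, time stands still between calls to the robot, and variables do not carry over. Pictures are saved under pics/ and viewed, about 8 in all and at most 12, crops included, and the job is handed in when it is done.

```bash
mkdir -p pics; cat > h.py <<'E'
import numpy as np, cv2
from bench import get_state, eyes, job
from scipy.spatial.transform import Rotation as R
def grab(n,f=None):
    im,d=eyes.get_image(n)
    if f: cv2.imwrite('pics/'+f,im[:,:,::-1])
    return im,d
def pix(n,u,v,z=None,d=None):
    """pixel -> world, on plane z or from depth"""
    p=eyes.camera_params(n);K=np.array(p['camera_matrix']);T=np.array(p['pose'])
    x=cv2.undistortPoints(np.array([[[u,v]]],float),K,np.array([p['k1'],0,0,0,0.]))[0,0]
    r=T[:3,:3]@np.array([x[0],x[1],1]);o=T[:3,3]
    s=(z-o[2])/r[2] if d is None else d
    return o+s*r
E
python3 - <<'E'
from h import *
s=get_state();print({k:np.round(v,3) for k,v in s.items()})
print(R.from_rotvec(s['tool_rot']).as_matrix().round(3))
for n in('scene','top'):
    im,d=grab(n,n+'0.png'); print(n,{k:np.round(v,3).tolist() for k,v in eyes.camera_params(n).items()})
    np.save(n+'0.npy',d)
E
```

```text
{'time': np.float64(0.0), 'joint_positions': array([ 1.283,  0.322, -0.07 ,  1.452,  0.023,  1.371, -0.057]), 'qd': array([-0.001,  0.001,  0.001, -0.001, -0.001,  0.001, -0.   ]), 'joint_torque': array([ 0.0000e+00, -4.9130e+01, -4.0400e-01, -3.1254e+01, -6.4000e-02,
        4.4000e-02,  0.0000e+00]), 'position': array([ 0.193, -0.62 ,  0.221]), 'tool_rot': array([-3.104e+00, -4.720e-01,  1.000e-03]), 'ft_force': array([0.304, 0.69 , 0.163]), 'torque': array([-0.036,  0.055,  0.018]), 'grip_width': np.float64(1.002)}
[[ 0.955  0.297 -0.001]
 [ 0.297 -0.955  0.002]
 [-0.    -0.002 -1.   ]]
scene {'camera_matrix': [[438.019, 0.0, 285.21], [0.0, 438.019, 216.824], [0.0, 0.0, 1.0]], 'k1': 0.028, 'pose': [[-0.482, -0.398, 0.781, -0.101], [-0.876, 0.229, -0.424, 0.458], [-0.011, -0.888, -0.459, 0.457], [0.0, 0.0, 0.0, 1.0]]}
top {'camera_matrix': [[453.817, 0.0, 281.023], [0.0, 453.817, 207.82], [0.0, 0.0, 1.0]], 'k1': 0.004, 'pose': [[0.008, -0.997, 0.081, 0.488], [-1.0, -0.01, -0.027, 0.128], [0.028, -0.081, -0.996, 0.969], [0.0, 0.0, 0.0, 1.0]]}
```

View pics/top0.png

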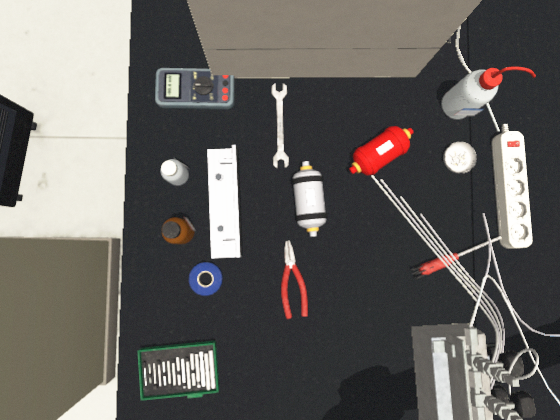

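View pics/scene0.png

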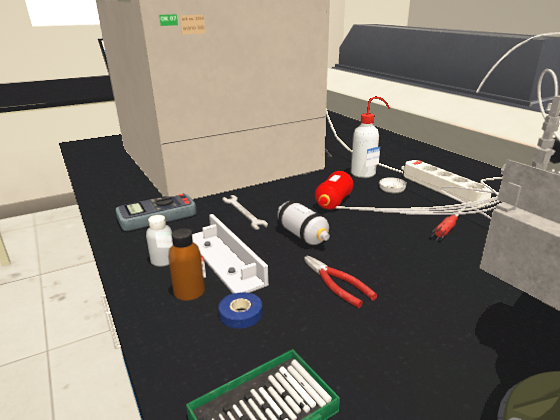

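The top view shows the cylinder at about (310,199), the rail face edge near u≈238, v 147–258, the spanner above and the pliers below. The scene view agrees, and the red cylinder is a decoy. Next is an enlarged crop.

```bash
python3 - <<'E'
from h import *
im=cv2.imread('pics/top0.png');c=cv2.resize(im[130:280,190:350],None,fx=5,fy=4*1.25*0.8,interpolation=cv2.INTER_CUBIC)
c=cv2.resize(im[132:272,190:350],None,fx=4,fy=4,interpolation=cv2.INTER_CUBIC)
cv2.imwrite('pics/crop0.png',c)
d=np.load('top0.npy')
P=lambda u,v:pix('top',u,v,d=d[v,u])
for u,v in[(310,199),(310,190),(237,200),(234,200),(238,160),(239,245),(225,200),(270,200),(310,60),(310,74),(310,78)]:print(u,v,P(u,v).round(4))
# barrel/ top points of cylinder by height
vv,uu=np.mgrid[150:250,285:335]
W=np.array([P(u,v) for u,v in zip(uu.ravel(),vv.ravel())])
m=(W[:,2]>.02)&(W[:,2]<.08);Q=W[m];print(len(Q),Q.min(0),Q.max(0))
w,V=np.linalg.eigh(np.cov(Q[:,:2].T));print('c',Q.mean(0),'axis',V[:,1],np.degrees(np.arctan2(V[1,1],V[0,1])))
E
```

```text
310 199 [0.5806 0.0453 0.0637]
310 190 [0.5985 0.0455 0.0659]
237 200 [0.5789 0.193  0.043 ]
234 200 [0.582  0.2016 0.0115]
238 160 [0.6629 0.1927 0.037 ]
239 245 [0.4873 0.1874 0.0448]
225 200 [0.5821 0.2209 0.0082]
270 200 [0.5835 0.1254 0.0043]
310 60 [0.8491 0.0503 0.1095]
310 74 [0.8512 0.0431 0.0312]
310 78 [8.541e-01 4.030e-02 4.000e-04]Traceback (most recent call last):
  File "<stdin>", line 10, in <module>
  File "<stdin>", line 6, in <lambda>
  File "h.py", line 10, in pix
    p=eyes.camera_params(n);K=np.array(p['camera_matrix']);T=np.array(p['pose'])
ValueError: time passes only in moves, steps and waits
```

View pics/crop0.png

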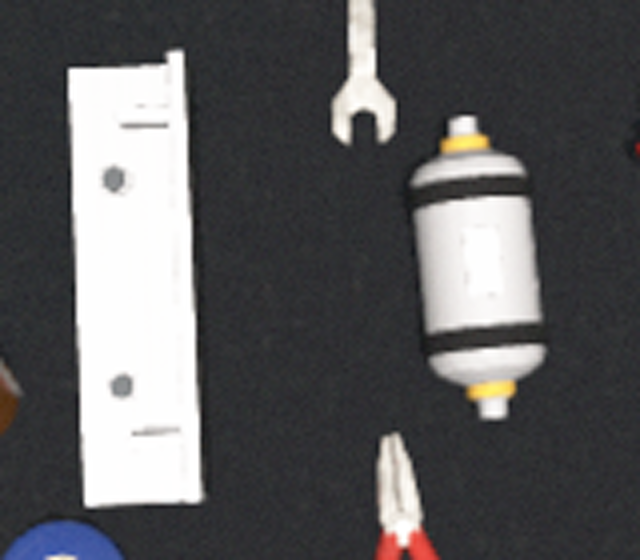

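```bash
cat > h.py <<'E'
import numpy as np, cv2
from bench import get_state, eyes, job
from scipy.spatial.transform import Rotation as R
PR={n:eyes.camera_params(n) for n in('scene','top')}
def grab(n,f=None):
    im,d=eyes.get_image(n)
    if f: cv2.imwrite('pics/'+f,im[:,:,::-1])
    return im,d
def pix(n,u,v,z=None,d=None):
    p=PR[n];K=np.array(p['camera_matrix']);T=np.array(p['pose'])
    uv=np.stack([np.ravel(u),np.ravel(v)],-1).astype(float)[:,None]
    x=cv2.undistortPoints(uv,K,np.array([p['k1'],0,0,0,0.]))[:,0]
    r=np.c_[x,np.ones(len(x))]@T[:3,:3].T;o=T[:3,3]
    s=(z-o[2])/r[:,2] if d is None else np.ravel(d)
    return o+s[:,None]*r
def region(d,n,v0,v1,u0,u1,lo,hi):
    vv,uu=np.mgrid[v0:v1,u0:u1];W=pix(n,uu,vv,d=d[v0:v1,u0:u1]);return W[(W[:,2]>lo)&(W[:,2]<hi)]
E
python3 - <<'E'
from h import *
d=np.load('top0.npy');c=lambda x,y:(190+x/4,132+y/4)
def show(l,x,y,z): print(l,pix('top',*c(x,y),z=z)[0].round(4))
show('rail+x top',185,52,.042);show('rail-x top',203,500,.042)
show('neck+',463,118,.04);show('neck-',494,415,.04)
show('ring+ left',412,192,.0325);show('ring+ right',531,186,.0325)
show('ring- left',428,344,.0325);show('ring- right',546,334,.0325)
show('plate',485,260,.0625)
show('spanner end',372,143,.005);show('spanner left',333,125,.005);show('pliers tip',395,433,.01)
for l,b in(('cyl',(155,243,290,330,.045,.08)),):
    Q=region(d,'top',*b);w,V=np.linalg.eigh(np.cov(Q[:,:2].T));print(l,len(Q),Q.mean(0).round(4),(Q.min(0)).round(3),Q.max(0).round(3),np.degrees(np.arctan2(V[1,1],V[0,1])))
Q=region(d,'top',150,256,228,250,.034,.05);print(len(Q))
b=np.round(Q[:,0]/.02)
P=np.array([[Q[b==k,0].mean(),np.sort(Q[b==k,1])[:3].mean(),Q[b==k,2].mean()] for k in np.unique(b)]);print(P.round(4))
f=np.polyfit(P[:,0],P[:,1],1);print(f,np.degrees(np.arctan(f[0])),np.polyval(f,.578))
E
```

```text
rail+x top [0.6933 0.1965 0.042 ]
rail-x top [0.463  0.1836 0.042 ]
neck+ [0.6611 0.0522 0.04  ]
neck- [0.5074 0.0357 0.04  ]
ring+ left [0.6231 0.078  0.0325]
ring+ right [0.627  0.0159 0.0325]
ring- left [0.5439 0.0693 0.0325]
ring- right [0.5497 0.008  0.0325]
plate [0.5847 0.0427 0.0625]
spanner end [0.6533 0.0982 0.005 ]
spanner left [0.6628 0.1193 0.005 ]
pliers tip [0.4981 0.085  0.01  ]
cyl 1519 [0.5839 0.0449 0.0584] [0.519 0.011 0.045] [0.651 0.077 0.07 ] -173.7021094786893
597
[[0.4682 0.1846 0.0434]
 [0.4805 0.1833 0.0425]
 [0.4996 0.1837 0.0412]
 [0.5205 0.1859 0.0426]
 [0.5399 0.1863 0.0419]
 [0.5591 0.1866 0.0423]
 [0.5805 0.1889 0.0425]
 [0.6005 0.1893 0.0423]
 [0.6199 0.1911 0.0422]
 [0.6401 0.192  0.0421]
 [0.6597 0.1924 0.0417]
 [0.677  0.1946 0.0414]]
[0.05150956 0.15884264] 2.9486742821808365 0.18861516897867203
```

The rail measures 231 mm and is yawed 3.1°, with its face at about y≈0.1885 at x=0.578. The cylinder centre is near (0.584, 0.044), about 145 mm from the face, and it is yawed 6.2°, so its far (+x) end leads by about 3°. Before moving I'll check for obstacles on the way across.

```bash
python3 - <<'E'
from h import *
d=np.load('top0.npy')
for l,b in(('block',(320,420,410,555)),('wash',(60,125,435,535)),('box',(0,80,190,480)),('brown',(210,250,155,200)),('white',(155,190,155,195)),('strip',(125,250,490,535))):
    Q=region(d,'top',*b,.03,.9);print(l,len(Q),np.percentile(Q,[1,50,99],axis=0).round(3).tolist())
im,d2=grab('scene');np.save('s.npy',d2)
Q=region(d2,'scene',130,300,480,560,.02,.9);print('scene block',np.percentile(Q,[1,50,99],axis=0).round(3).tolist())
Q=region(d2,'scene',165,220,510,540,.02,.9);print(Q[::200].round(2).tolist())
E
```

```text
block 9443 [[0.169, -0.359, 0.035], [0.268, -0.221, 0.157], [0.347, -0.175, 0.328]]
wash 1956 [[0.765, -0.336, 0.033], [0.79, -0.269, 0.125], [0.867, -0.248, 0.21]]
box 19281 [[0.837, -0.252, 0.033], [0.851, 0.036, 0.213], [0.857, 0.259, 0.325]]
brown 700 [[0.49, 0.283, 0.032], [0.515, 0.302, 0.091], [0.541, 0.332, 0.118]]
white 503 [[0.615, 0.3, 0.032], [0.632, 0.318, 0.07], [0.658, 0.345, 0.094]]
strip 2388 [[0.49, -0.414, 0.03], [0.616, -0.381, 0.043], [0.729, -0.358, 0.049]]
scene block [[0.192, -0.552, 0.022], [0.287, -0.197, 0.119], [0.615, -0.172, 0.25]]
[[0.32, -0.2, 0.19], [0.29, -0.2, 0.19], [0.3, -0.2, 0.18], [0.31, -0.19, 0.16], [0.28, -0.2, 0.16], [0.3, -0.2, 0.14], [0.3, -0.19, 0.13], [0.27, -0.2, 0.13], [0.28, -0.18, 0.12]]
```

```bash
python3 -m jog '[[[0,0,0,-1,0],[0,0,0,-1,0],[0,0.5,0,-0.8,0],[0,1,-0.17,0,0],[0,1,-0.17,0,0],[0,1,-0.17,0,0],[0,1,-0.17,0,0],[0,1,-0.17,0,0],[0,1,-0.17,0,0],[0,0.6,-0.17,0,0]]]' 10; python3 -m jog '[[[0,0.9,-0.77,0,0],[0,0.9,-0.77,0,0],[0,0.9,-0.77,0,0],[0,0.9,-0.77,0,0],[0,0.9,-0.77,0,0],[0,0.9,-0.77,0,0],[0,0,0,0,0]]]'
```

```text
time: 1.4
position: [0.4524, -0.4889, 0.3339]
tool_rot: [-3.104, -0.476, -0.001]
ft_force: [-0.7, 0.0, -0.2]
grip_width: 0.02
time: 2.28
position: [0.6038, -0.244, 0.334]
tool_rot: [-3.101, -0.486, -0.001]
ft_force: [-0.2, -0.1, 0.0]
grip_width: 0.005
```

```bash
python3 -m jog '[[[0,0.15,-0.82,0,0],[0,0.15,-0.82,0,0],[0,0.15,-0.82,0,0],[0,0.15,-0.82,0,0],[0,0.15,-0.82,0,0],[0,0.15,-0.82,0,0],[0,0.15,-0.82,0,0],[0,0.15,-0.82,0,0]]]'; python3 -m jog '[[[0,0,0,0.9,0.8],[0,0,0,0.9,0.8],[0,0,0,1,0.7],[0,0,0,1,0],[0,0,0,1,0],[0,0,0,0.7,0],[0,0,0,0.3,0],[0,0,0,0,0]]]'
python3 - <<'E'
from h import *
im,d=grab('scene');cv2.imwrite('pics/s1.png',cv2.resize(im[120:320,180:400,::-1],None,fx=3,fy=3))
s=get_state();print(s['position'],np.degrees(R.from_rotvec(s['tool_rot']).as_matrix()))
E
```

```text
time: 3.28
position: [0.569, 0.0145, 0.3343]
tool_rot: [3.106, 0.47, -0.001]
ft_force: [0.1, 0.3, 0.7]
grip_width: 0.007
time: 4.28
position: [0.569, 0.0141, 0.1022]
tool_rot: [3.137, 0.158, -0.002]
ft_force: [0.0, -1.0, 0.6]
grip_width: 0.006
[0.56983097 0.01427684 0.10319727] [[ 5.70061444e+01  5.75358585e+00  4.58547516e-02]
 [ 5.75359716e+00 -5.70061604e+01 -1.20489453e-02]
 [ 4.44130214e-02  1.65927349e-02 -5.72957599e+01]]
```

View pics/s1.png

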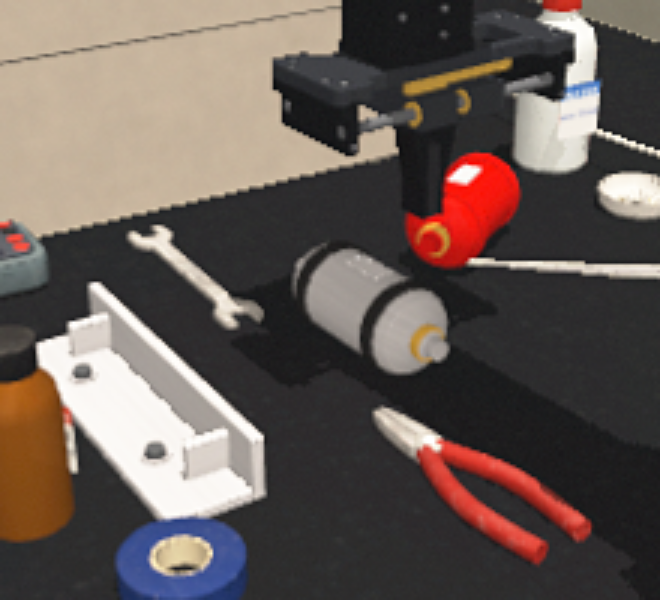

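The fingers are shut and well lined up just behind the cylinder top, and the red decoy is clear behind them. Now I move over the press point, slightly toward the −x end, and feel for the top.

```bash
python3 -m jog '[[[0,0,-0.5,0.4,0],[0,0,0,0.4,0],[0,0,0,0.1,0],[0,0,0,0.05,0],[0,0,0,0.04,0],[0,0,0,0,0]]]'; python3 -m jog '[[[0,0,0,0.04,0],[0,0,0,0,0]]]'
```

```text
time: 5.08
position: [0.5676, 0.0343, 0.0632]
tool_rot: [3.137, 0.158, 0.001]
ft_force: [-0.7, -1.5, 0.4]
grip_width: 0.006
time: 5.32
position: [0.5678, 0.0344, 0.0623]
tool_rot: [3.137, 0.159, 0.002]
ft_force: [-0.9, -1.0, 4.3]
grip_width: 0.01
```

```bash
python3 -m jog '[[[0,0,0,0.02,0],[0,0,-0.1,0.01,0],[0,0,-0.2,0,0],[0,0,-0.2,0,0]]]';python3 -m jog '[[[0,0,-0.2,0,0],[0,0,-0.2,0,0],[0,0,-0.2,-0.1,0],[0,0,0,-0.4,0],[0,0,1,-0.1,0],[0,0,0,0,0]]]'
cat > m.py <<'E'
import sys
from h import *
im,d=grab('top',sys.argv[1]);np.save('d.npy',d)
u0,u1=int(sys.argv[2]),int(sys.argv[3])
# white barrel/black ring/necks: points above .02 and below .068 between rail and hand
v0,v1=150,250
Q=region(d,'top',v0,v1,u0,u1,.05,.068)
a=np.radians(6)
w,V=np.linalg.eigh(np.cov(Q[:,:2].T));v=V[:,1]*np.sign(V[0,1])
print(len(Q),Q.mean(0).round(4),Q.min(0).round(3),Q.max(0).round(3),np.degrees(np.arctan2(v[1],v[0])).round(2))
E
python3 m.py t2.png 260 330
```

```text
time: 5.82
position: [0.5657, 0.0546, 0.0626]
tool_rot: [3.137, 0.158, 0.001]
ft_force: [-6.7, -1.7, 15.3]
grip_width: 0.005
time: 6.58
position: [0.568, 0.0337, 0.0851]
tool_rot: [3.135, 0.149, 0.002]
ft_force: [0.1, 0.7, 0.2]
grip_width: 0.006
292 [0.5897 0.0764 0.0589] [0.525 0.042 0.05 ] [0.641 0.099 0.067] 8.75
```

```bash
python3 -c "
import cv2
im=cv2.imread('pics/t2.png');cv2.imwrite('pics/t2c.png',cv2.resize(im[132:272,190:350],None,fx=4,fy=4,interpolation=cv2.INTER_CUBIC))"
```

```text
(no output)
```

View pics/t2c.png

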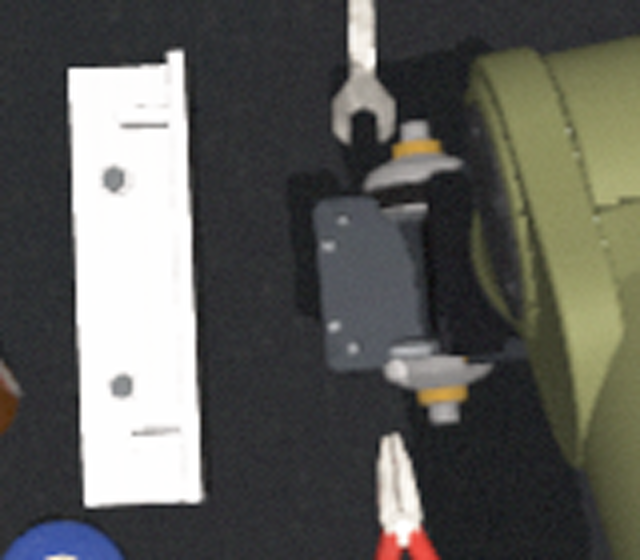

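The necks at (413,122) and (444,423) show about 24 mm of roll, with yaw essentially unchanged at about 6°. For the next stroke I'll press nearer the −x end.

```bash
cat > n.py <<'E'
import sys
from h import *
a=list(map(float,sys.argv[1:5]))
p,q=[pix('top',190+x/4,132+y/4,z=.0365)[0] for x,y in(a[:2],a[2:])]
c=(p+q)/2;v=p-q;yaw=np.arctan2(v[1],v[0])
F=np.array([.578,.189]);r=np.radians(3.1);n=np.array([-np.sin(r),np.cos(r)]);t=np.array([np.cos(r),np.sin(r)])
print('len',np.hypot(*v[:2]).round(4),'c',c.round(4),'yaw',np.degrees(yaw).round(2),'gap to face',((F-c[:2])@n-.0325).round(4),'along rail',((c[:2]-F)@t).round(4))
s=get_state();M=R.from_rotvec(s['tool_rot']).as_matrix();e=c-s['position'];print('tool offset units to c',(M.T@e/.04).round(2),'heading',np.degrees(np.arctan2(M[1,0],M[0,0])).round(2),'pos',s['position'].round(4))
E
python3 n.py 463 118 494 415; python3 n.py 413 122 444 423
```

```text
len 0.1552 c [0.5846 0.0436 0.0365] yaw 6.13 gap to face 0.113 along rail -0.0013
tool offset units to c [ 0.44 -0.15  1.21] heading 5.56 pos [0.5675 0.0361 0.0848]
len 0.1571 c [0.5812 0.0695 0.0365] yaw 6.17 gap to face 0.087 along rail -0.0033
tool offset units to c [ 0.42 -0.8   1.21] heading 5.56 pos [0.5675 0.0361 0.0848]
```

```bash
python3 -m jog '[[[0,-0.12,-0.55,0.3,0],[0,0,0,0.22,0],[0,0,0,0.05,0],[0,0,0,0,0]]]';python3 -m jog '[[[0,0,0,0.02,0],[0,0,-0.12,0,0],[0,0,-0.2,0,0],[0,0,-0.2,0,0],[0,0,-0.2,0,0]]]';python3 -m jog '[[[0,0,-0.2,0,0],[0,0,-0.2,0,0],[0,0,-0.1,-0.15,0],[0,0,0,-0.4,0],[0,0,1,-0.1,0],[0,0,0,0,0]]]'
python3 - <<'E'
from h import *
im,d=grab('top','t3.png');cv2.imwrite('pics/t3c.png',cv2.resize(im[132:272,190:350,::-1],None,fx=4,fy=4,interpolation=cv2.INTER_CUBIC))
E
```

```text
time: 7.12
position: [0.5614, 0.0593, 0.0624]
tool_rot: [3.137, 0.158, 0.004]
ft_force: [0.7, -0.0, 5.0]
grip_width: 0.003
time: 7.75
position: [0.5589, 0.0884, 0.0627]
tool_rot: [3.137, 0.158, 0.006]
ft_force: [0.4, 0.8, 9.6]
grip_width: 0.006
time: 8.5
position: [0.5596, 0.0639, 0.0873]
tool_rot: [3.135, 0.149, -0.0]
ft_force: [0.2, -0.2, -0.8]
grip_width: 0.011
```

View pics/t3c.png

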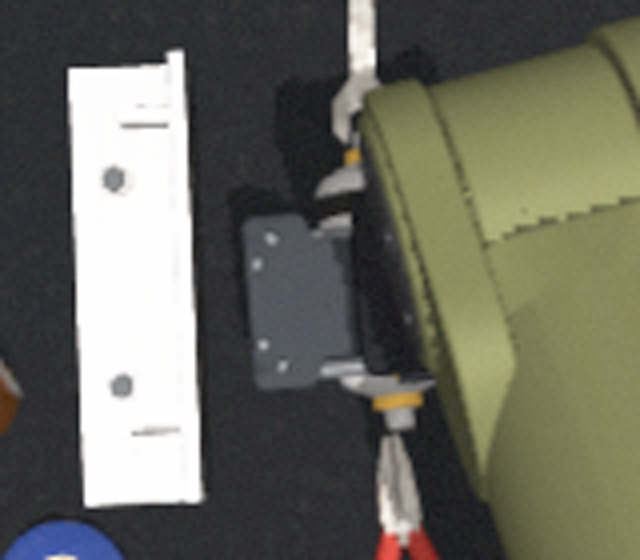

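```bash
python3 -m jog '[[[0,0,1,-0.8,0],[0,0,1,-0.8,0],[0,0,1,0,0],[0,0,1,0,0],[0,0,0,0,0]]]'
cat > f.py <<'E'
import sys
from h import *
from scipy.optimize import least_squares
im,d=grab('top',sys.argv[1])
g=im.astype(int)
x0=[float(a) for a in sys.argv[2:4]]
vv,uu=np.mgrid[0:420,0:560];W=pix('top',uu,vv,d=d)
m=(W[:,2]>.04)&(W[:,2]<.068)&(np.hypot(W[:,0]-x0[0],W[:,1]-x0[1])<.085)&(abs(W[:,1]-x0[1])<.045)&(W[:,1]<.182)
Q=W[m]
def res(p):
    a=np.array([np.cos(p[2]),np.sin(p[2])]);e=Q[:,:2]-p[:2];al=e@a;pe=e@[-a[1],a[0]]
    k=(abs(al)<.056); rr=np.where(abs(abs(al)-.038)<.006,.0325,.03)
    return np.where(k,np.hypot(pe,Q[:,2]-.0325)-rr,0)
s=least_squares(res,[*x0,.1],loss='soft_l1',f_scale=.003)
al=(Q[:,:2]-s.x[:2])@[np.cos(s.x[2]),np.sin(s.x[2])]
print('fit',len(Q),s.x[:2].round(4),'yaw',np.degrees(s.x[2]).round(2),'extent',al.min().round(3),al.max().round(3),'rms',np.sqrt(np.mean(s.fun**2)).round(4))
u0=190;v0=132;cv2.imwrite('pics/c'+sys.argv[1],cv2.resize(im[132:272,190:350,::-1],None,fx=4,fy=4,interpolation=cv2.INTER_CUBIC))
E
python3 f.py t4.png .578 .094
```

```text
time: 9.18
position: [0.5746, -0.0944, 0.1504]
tool_rot: [3.137, 0.149, -0.002]
ft_force: [-0.7, 1.1, 0.0]
grip_width: 0.006
fit 1679 [-0.0124  0.0331] yaw 7.19 extent 0.517 0.671 rms 0.0
```

View pics/ct4.png

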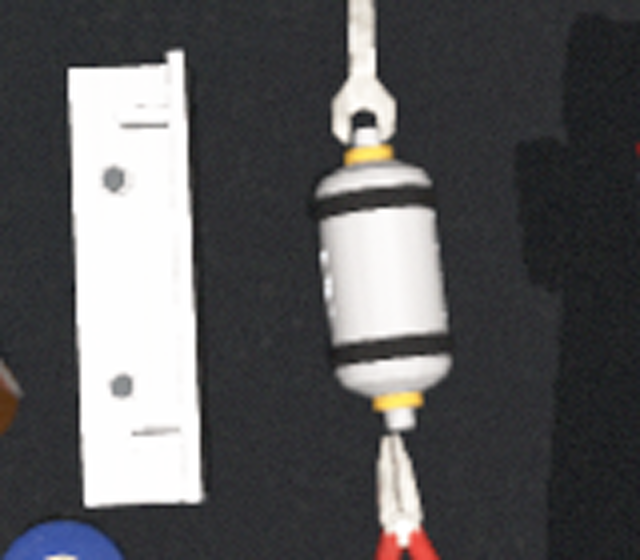

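The necks are at (365,127) and (400,429), clear of the spanner and pliers in plan and above them. I'll fix the depth fit and compare it with these.

```bash
sed -i 's/^def res(p):/Q=Q[abs((Q[:,:2]-x0)@[.995,.1])<.05]\ndef res(p):/; s/k=(abs(al)<.056)/k=abs(al)<9/; s/yaw.,np.degrees(s.x\[2\])/&/' f.py
sed -i "s/^im,d=grab.*/im,d=grab('top',sys.argv[1]);np.save('d.npy',d)/" f.py
python3 n.py 365 127 400 429; python3 f.py t5.png .578 .094
```

```text
len 0.1576 c [0.5781 0.0933 0.0365] yaw 7.01 gap to face 0.0631 along rail -0.0051
tool offset units to c [ 0.54 -4.59  2.85] heading 5.64 pos [ 0.5748 -0.0914  0.1504]
fit 1412 [0.5781 0.0926] yaw 7.07 extent -0.05 0.05 rms 0.0015
```

Both methods give a centre near (0.578, 0.093), yaw 7.0° and 63 mm to go. Yaw rose slightly, so the next stroke includes a gentle clockwise palm turn.

```bash
python3 -m jog '[[[0,0.06,-1,0,0],[0,0.06,-1,0.3,0],[0,0.06,-1,0.6,0],[0,0.06,-1,0.6,0],[0,0,-0.34,0.4,-0.3],[0,0,0,0.23,0],[0,0,0,0.05,0],[0,0,0,0,0]]]'
```

```text
time: 10.28
position: [0.5679, 0.0814, 0.0637]
tool_rot: [3.135, 0.195, 0.001]
ft_force: [-0.2, -0.1, -0.1]
grip_width: 0.009
```

```bash
python3 -m jog '[[[0,0,0,0.04,0],[0,0,0,0.03,0]]]'; python3 -m jog '[[[0,0,-0.12,0,0.1],[0,0,-0.2,0,0.2],[0,0,-0.2,0,0.2],[0,0,-0.2,0,0.2],[0,0,-0.2,0,0.2]]]';python3 -m jog '[[[0,0,-0.2,0,0.1],[0,0,-0.1,-0.1,0],[0,0,0,-0.4,0],[0,0,1,-0.9,0],[0,0,1,-0.8,0],[0,0,1,0,0],[0,0,1,0,0],[0,0,0,0,0]]]';python3 f.py t6.png .575 .118
```

```text
time: 10.52
position: [0.5681, 0.0825, 0.0617]
tool_rot: [3.135, 0.198, 0.003]
ft_force: [-1.5, -1.3, 9.2]
grip_width: 0.008
time: 11.15
position: [0.5639, 0.1202, 0.0626]
tool_rot: [3.14, 0.075, 0.001]
ft_force: [-3.9, -0.3, 11.1]
grip_width: 0.004
time: 12.15
position: [0.5697, -0.0337, 0.1494]
tool_rot: [3.139, 0.051, 0.001]
ft_force: [0.5, 1.7, 0.3]
grip_width: 0.005
fit 1407 [0.5749 0.1194] yaw 6.83 extent -0.05 0.05 rms 0.0015
```

View pics/ct6.png

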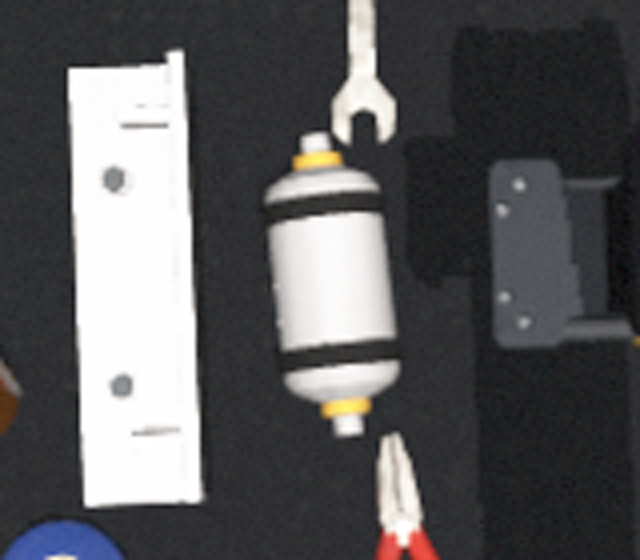

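The cylinder is now at (0.575, 0.119) with necks at (316,132) and (348,435), yaw 6.8° and 36 mm to go.

```bash
python3 -m jog '[[[0,-0.04,-1,0,0],[0,-0.04,-1,0.5,0],[0,-0.04,-1,0.6,0],[0,-0.05,-0.54,0.6,0],[0,0,0,0.3,-1],[0,0,0,0.13,0],[0,0,0,0,0]]]'; python3 -m jog '[[[0,0,0,0.03,0],[0,0,0,0.01,0]]]'
```

```text
time: 13.08
position: [0.5573, 0.1134, 0.0638]
tool_rot: [-3.135, -0.198, -0.001]
ft_force: [-0.0, -1.4, -0.5]
grip_width: 0.007
time: 13.32
position: [0.5578, 0.113, 0.0627]
tool_rot: [3.135, 0.198, 0.002]
ft_force: [-0.1, 0.3, 4.8]
grip_width: 0.008
```

```bash
python3 -m jog '[[[0,0,-0.15,0.02,0.3],[0,0,-0.25,0,0.3],[0,0,-0.25,0,0.3],[0,0,-0.15,0,0.3],[0,0,-0.08,-0.1,0],[0,0,0,-0.4,0],[0,0,1,-0.9,0],[0,0,1,-0.8,0],[0,0,1,0,0],[0,0,0,0,0]]]';python3 f.py t7.png .573 .138; python3 -c "
from h import *
s=get_state();M=R.from_rotvec(s['tool_rot']).as_matrix();print(np.degrees(np.arctan2(M[1,0],M[0,0])),s['position'])"
```

```text
time: 14.58
position: [0.5575, 0.0229, 0.1502]
tool_rot: [3.139, 0.024, 0.003]
ft_force: [-0.3, -0.2, 0.1]
grip_width: 0.006
fit 1315 [0.5731 0.1372] yaw 6.92 extent -0.05 0.05 rms 0.0015
1.0464872302274024 [0.55715289 0.0258585  0.14980861]
```

```bash
python3 -m jog '[[[0,-0.02,-1,0,0],[0,0,-1,0.6,0],[0,0,-0.42,0.6,0],[0,0,0,0.6,-0.6],[0,0,0,0.2,-0.57],[0,0,0,0.15,0],[0,0,0,0,0]]]'; python3 -m jog '[[[0,0,0,0.03,0],[0,0,0,0.01,0]]]'
```

```text
time: 15.5
position: [0.5538, 0.1257, 0.063]
tool_rot: [-3.135, -0.196, -0.0]
ft_force: [-0.1, 0.3, -0.3]
grip_width: 0.006
time: 15.75
position: [0.5542, 0.1251, 0.062]
tool_rot: [3.135, 0.195, 0.001]
ft_force: [-0.2, 0.3, 3.4]
grip_width: 0.005
```

```bash
python3 -m jog '[[[0,0,-0.1,0.02,0],[0,0,-0.15,0,0],[0,0,-0.15,0,0],[0,0,-0.15,0,0],[0,0,-0.15,0,0],[0,0,-0.12,0,0]]]';python3 -m jog '[[[0,0,-0.08,0,0],[0,0,-0.08,0,0],[0,0,0,0,0]]]'
```

```text
time: 16.5
position: [0.5503, 0.1568, 0.0627]
tool_rot: [3.133, 0.195, 0.002]
ft_force: [-3.7, -5.4, 12.7]
grip_width: 0.006
time: 16.88
position: [0.5501, 0.1632, 0.0625]
tool_rot: [3.134, 0.194, 0.003]
ft_force: [-3.0, -1.4, 9.8]
grip_width: 0.005
```

```bash
python3 -m jog '[[[0,0,-0.08,0,0],[0,0,-0.08,0,0],[0,0,0,0,0]]]';python3 -m jog '[[[0,0,0,-0.2,0],[0,0,0,-0.5,0],[0,0,1,-0.9,0],[0,0,1,-0.7,0],[0,0,1,0,0],[0,0,1,0,0],[0,0,0,0,0]]]';python3 f.py t8.png .571 .156; python3 -c "
from h import *
s=get_state();M=R.from_rotvec(s['tool_rot']).as_matrix();print(np.degrees(np.arctan2(M[1,0],M[0,0])),s['position'])"
```

```text
time: 17.25
position: [0.5493, 0.17, 0.0615]
tool_rot: [3.135, 0.195, 0.004]
ft_force: [1.2, -1.8, 5.0]
grip_width: 0.002
time: 18.12
position: [0.5685, 0.0071, 0.1535]
tool_rot: [3.134, 0.185, 0.001]
ft_force: [-0.1, 1.1, -0.6]
grip_width: 0.003
fit 1349 [0.5711 0.155 ] yaw 3.33 extent -0.051 0.051 rms 0.0015
6.951213611025922 [0.56826626 0.01002421 0.15346173]
```

View pics/ct8.png

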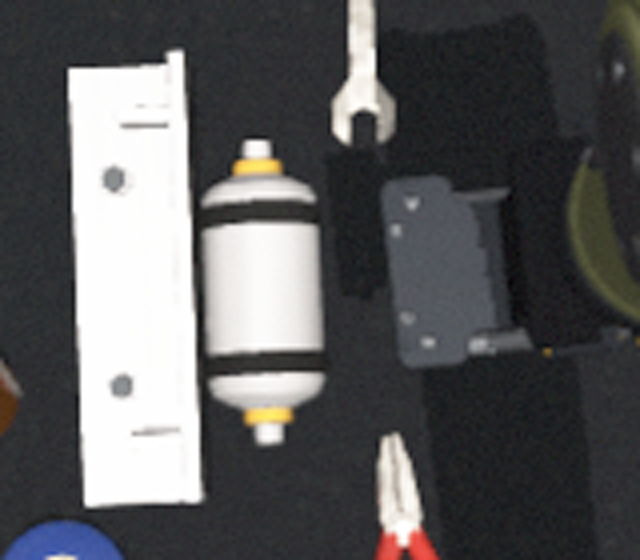

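It's now square within 0.3° and within about 1 mm of the face. I'll make one more light, centred stroke to make sure it's seated: if it's touching, the fingers will only slip.

```bash
python3 -m jog '[[[0,0.15,-1,0,0],[0,0.15,-1,0.6,0],[0,0.1,-1,0.6,0],[0,0.1,-0.44,0.6,0],[0,0,0,0.2,0.73],[0,0,0,0.24,0],[0,0,0,0,0]]]'; python3 -m jog '[[[0,0,0,0.03,0],[0,0,0,0.015,0],[0,0,-0.08,0,0],[0,0,-0.08,0,0]]]';python3 -m jog '[[[0,0,-0.08,0,0],[0,0,-0.08,0,0]]]';python3 -m jog '[[[0,0,-0.06,0,0],[0,0,-0.06,0,0],[0,0,0,0,0]]]'
```

```text
time: 19.05
position: [0.5708, 0.1515, 0.0633]
tool_rot: [-3.14, -0.099, -0.0]
ft_force: [-0.2, 0.4, 0.3]
grip_width: 0.002
time: 19.55
position: [0.571, 0.1528, 0.0627]
tool_rot: [3.134, 0.093, 0.0]
ft_force: [-3.6, -10.2, 10.7]
grip_width: 0.008
time: 19.8
position: [0.5717, 0.1595, 0.0628]
tool_rot: [3.136, 0.092, 0.004]
ft_force: [-0.2, -6.4, 7.0]
grip_width: 0.007
time: 20.18
position: [0.5712, 0.1667, 0.0624]
tool_rot: [3.139, 0.095, 0.004]
ft_force: [0.4, -4.4, 6.7]
grip_width: 0.005
```

The hand met 4–10 N of tangential resistance and slipped, so the cylinder is against the rail. I'll lift straight up, back away and check.

```bash
python3 -m jog '[[[0,0,0,-0.2,0],[0,0,0,-0.5,0],[0,0,0,-1,0],[0,0,1,-0.8,0],[0,0,1,-0.5,0],[0,0,1,0,0],[0,0,1,0,0],[0,0,1,0,0],[0,0,1,0,0],[0,0,0,0,0]]]';python3 f.py t9.png .571 .156
python3 - <<'E'
from h import *
im,_=grab('scene');a=cv2.imread('pics/top0.png')[:,:,::-1].astype(int);b=cv2.imread('pics/t9.png')[:,:,::-1].astype(int)
cv2.imwrite('pics/s9.png',cv2.resize(im[180:330,140:360,::-1],None,fx=3.5,fy=3.5,interpolation=cv2.INTER_CUBIC))
D=abs(a-b).max(2)
for l,(v0,v1,u0,u1) in dict(brown=(210,250,158,197),white=(155,190,158,192),tape=(260,298,185,225),spanner=(80,170,270,290),pliers=(240,320,278,312),rail=(145,260,205,242)).items(): print(l,np.mean(D[v0:v1,u0:u1]>60).round(4))
E
```

```text
time: 21.42
position: [0.5844, -0.0759, 0.182]
tool_rot: [3.139, 0.086, 0.001]
ft_force: [0.1, -0.7, 0.4]
grip_width: 0.004
fit 1346 [0.5711 0.1549] yaw 3.35 extent -0.051 0.051 rms 0.0015
brown 0.0
white 0.0
tape 0.0
spanner 0.0
pliers 0.0
rail 0.0075
```

View pics/s9.png

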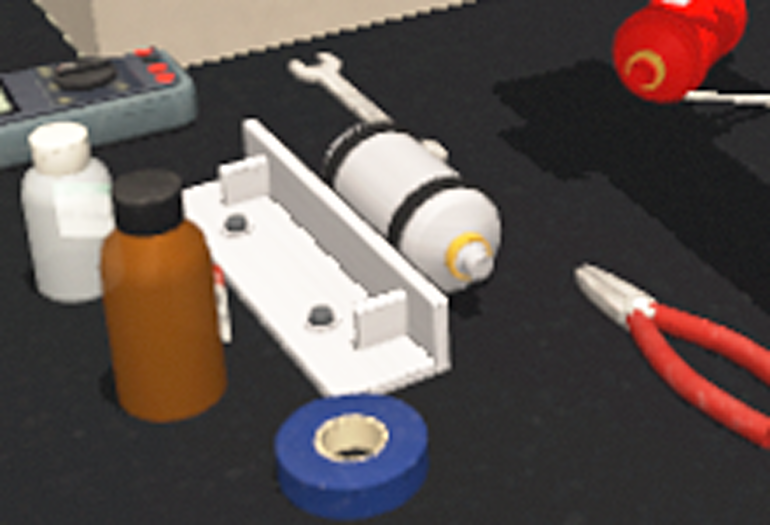

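View pics/t9.png

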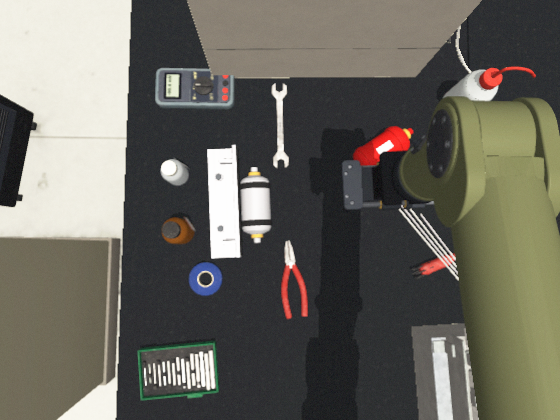

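The cylinder lies along the rail, with its centre unchanged after the confirming stroke. The bottles, tape, spanner and pliers are where they were, and the hand is clear at z=0.18 with no contact force.

```bash
python3 -c "
from bench import job
print(job.close_job())"
```

```text
the job is handed in; nothing more can be done
None
```

I rolled the cylinder up to the rubber face of the stop rail in five gentle strokes with the shut fingertips on top. A sixth light stroke checked that it was seated. The hand is clear, and the job was handed in at about 21.5 s.

**Contact:** in the sixth stroke the fingers met 4–10 N of resistance and slipped. The cylinder stayed put, with its centre at (0.571, 0.155) before and after. The images still put the ring about 1 mm short of the face, which is within the 2 mm calibration. So contact rests on the blocked stroke.

**Squareness:** the cylinder's yaw is 3.35° and the rail's about 3.1° (2.95° to 3.2° depending on the measurement), so it is square within about 0.4°.

**Position along the rail:** its centre is about 5 mm from the rail's middle, leaving over 30 mm spare at each end.

**Other items:** comparing the first and last top pictures showed no change at the bottles, tape, spanner or pliers. The highest force I saw in any reading was about 15 N.

**What did not go as expected:** pressing nearer one end did not send that end ahead. The yaw went from 6.1° to about 7° along the way, and it only came square in the fifth stroke, against the rail.

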